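Walk the cold block round to the rack reader

TASK

The aluminium cold block stands askew in front of the rack reader: without gripping or lifting it, slide it round on the bench with fingertip pushes, at one corner and then another as it needs, until its bar-code side (the side with the full row of yellow caps and the yellow stripe) squarely faces the reader while still a finger's breadth clear of the reader's metal stop rail. Then push it gently up to the rail, so that it stands flush along it with the whole label in front of the reader's window, and leave it there. Do not touch the sample tubes or move anything else on the bench.

Things in the scene. Friction and masses are not known exactly. Their poses are not given: they have to be found in the camera images.
- block: Aluminium cold block, about 0.9 kg, free on the bench: 86 mm along its x, 128 mm along y, 40 mm high, plain upright faces. Origin at the centre of its underside, z up. Its +x face is the bar-code side (yellow stripe on top edge, six yellow caps behind it). Dry friction, slides at 4 to 12 N: a push near a corner mostly turns it, at mid-face mostly slides it; it stops with the push.
- tubes: The nine yellow-capped tubes seated in the block, moving with it: six in a row 29 mm from its middle towards +x (y within +-49 mm), three in the next row. Caps 12.4 mm in diameter, tops 58 mm above the bench, at least 7 mm inside the block's outline. Origin at the centre of the block's top, axes as the block's. Not to be touched.
- reader: White reader fixed to the bench. Origin: on the bench, middle of the front face of its aluminium stop rail (260 long, 18 high, 12 mm thick). +x points into the reader, y along the rail; free bench is x < 0. Housing behind the rail 250 mm wide, 56 high, x 14 to 114 mm. Dark window 120 mm wide centred at y = 0, ends marked by red bars on top. Block home: x axes parallel, origin at x -43, y 0 mm.
- label (a point): Middle of the lower edge of the block's bar-code face (block frame 43, 0, 0 mm), axes as the block's. The white label, 60 mm wide, is centred above it, 22 to 38 mm up.
- label_left (a point): Foot of the block's vertical corner at the +y end of the bar-code face (block frame 43, 64, 0 mm), axes as the block's.
- label_right (a point): Foot of the block's vertical corner at the -y end of the bar-code face (block frame 43, -64, 0 mm), axes as the block's.
- black_rack: Black 5 x 10 tube rack with yellow-capped tubes in it, 120 x 235 mm, 70 mm high to the caps; loose bystander. Origin under its centre.
- swab_jar: Small amber jar with white lid, 52 mm in diameter, 75 mm high; loose bystander. Origin under its centre.
- stand_tube: Clear self-standing 50 ml tube with blue cap, 34 mm in diameter, 99 mm high; loose bystander. Origin under its centre.
- specimen_cup: White specimen cup with orange lid, 56 mm in diameter, 62 mm high; loose bystander. Origin under its centre.
Things that resemble listed ones, but are neither listed nor needed, are in the scene too. Leave any green look-alike of the block alone.

How it is judged:
By the outcome, as a careful person would: the job done as asked, in the order asked, and still so for the second after the job is handed in, with the robot touching nothing.
It also fails if it takes over 67 s, if anything falls off the work surface, if the arm or the gripper's body presses on something with over 40 N, if the wrist force passes 120 N, or if a joint passes its speed limit or range.

ROBOT

A 6-joint arm with a two-finger parallel gripper is mounted at the origin on the work surface. World frame = base frame: x ahead of the robot, y to its left, z up, the work surface at z = 0. Lengths are in m, angles in rad, forces in N, time in s.
With the tool pointing down it reaches from about 0.35 to 0.85 m from the base axis. Payload 8.1 kg.
Tool frame: the origin (TCP) lies on the centre line of the jaws, within the pads' length; the fingertips stand 17 mm ahead of it and the grasp point (between the pads) lies 2 mm behind it; x points along the fingers, z is the direction in which the jaws open and shut, and the axes are right-handed (so a half turn about x gives the same grasp; the last joint's range is limited). The gripper opens to 93 mm and grips with 3 to 60 N. Pads are 15 mm wide; open, the fingers measure 128 mm over their backs; the gripper's body (75 mm by 188 mm) begins 65 mm behind the grasp point.
Start: joints at [1.074, 0.13, 1.488, -0, 1.523, -0.085], TCP at [0.24, 0.55, 0.236] pointing down, gripper open.
Joint ranges: [-2.96, 2.96], [-0.89, 2.26], [0.02, 2.5], [-1.34, 4.48], [0, 2.73], [-2.66, 2.66]. Speed limits (rad/s): [2.39, 2.39, 2.79, 3.14, 3.14, 3.14].

INTERFACE

Orientations are given as a rotation vector (axis times angle).
In Python, from plant import telemetry, optics, workorder gives the robot as it stands.
- The arm moves only by the shell command python3 -m inch 'ROWS' [FORCE]. ROWS is JSON, a list that holds one entry, the list of rows, each a list of 7 numbers: the shift along the tool's x, y, z in m, then the turn, a rotation vector about the tool's x, y, z in rad, then the opening, from 0 (shut) to 1 (fully open). In form: [[[tx, ty, tz, ax, ay, az, grip], ...]]. A call has 1 to 20 rows; each row shifts and turns the pose as measured when the row begins, along the tool's axes as they then stand; what a row does not reach is not made up. A row lasts 1/10 s, in which the tool goes at most 50 mm and 8.59 degrees, less where a joint would pass 70% of its speed; a pose out of reach is approached as far as the arm can. A call is refused whole if a number of a shift passes 0.05 or a number of a turn 0.15, either way. A call with a gripper value outside its range is refused whole. The fingers move at their own pace and stop on an object; FORCE is the grip in N (left out, the last holds). Time passes only in rows, so rows that do not move let the fingers close. It gives the time, the measured TCP pose, the force and the opening at its end, in the units of the state.
- telemetry.read_state(): the state, without advancing time (a new reading comes with each control period).
- optics.read_camera(name): name is "scene" or "top"; returns a dict with "frame" (384x512x3 uint8, blue, green, red), "fx", "fy", "cx", "cy" (pixels), "rvec" (rotation vector, rad) and "tvec" (3), from world to camera coordinates, as OpenCV has them. Camera axes: x right, y down, z forward; pixel columns grow to the right and rows downward; lengths in m; the calibration is good to about 2 mm. A picture is of the moment at which its call begins. There is no depth.
- workorder.close_job(): hands the job in, once; it reports no verdict.
The state is a dict: "t": time; "q": joint angles; "dq": joint speeds; "joint_torque": joint torques, N m; "tool_pos": TCP position; "orientation": TCP orientation; "force": force on the tool from outside, world axes, zero at the start; "wrist_torque": the same for the moment, N m; "opening": finger opening in m.
Only numpy, scipy, OpenCV 4.12 (cv2) and the standard library are available. Lean on these libraries where they do the work, as an engineer would, in place of code of your own. Each camera call takes 0.05 s, during which the arm holds its last target. There are 200 camera calls.

## Working session

There is one attempt and no reset: what is moved stays moved. The work goes in short steps, Python scripts to look and compute and a shell command to move; the robot and the scene stay as the last step left them, time stands still between calls to the robot, and variables do not carry over. Pictures are saved under pics/ and viewed, on a budget of 10 in all, crops included, one or two more only if the job needs it, and the job is handed in when it is done.

```bash
mkdir -p pics; cat > h.py <<'E'
import numpy as np,cv2
from plant import telemetry,optics
def cam(n):
    c=optics.read_camera(n); K=np.array([[c['fx'],0,c['cx']],[0,c['fy'],c['cy']],[0,0,1.]])
    R=cv2.Rodrigues(np.array(c['rvec'],float))[0]; return c['frame'],K,R,np.array(c['tvec'],float).ravel()
def ray(p,K,R,t,z):
    p=np.atleast_2d(np.array(p,float)); d=np.c_[p,np.ones(len(p))]@np.linalg.inv(K).T@R
    o=-R.T@t; return (o+d*((z-o[2])/d[:,2])[:,None])[:,:2]
def proj(P,K,R,t): 
    q=np.atleast_2d(P)@R.T+t; q=q@K.T; return q[:,:2]/q[:,2:]
E
python3 - <<'E'
from h import *
for n in('top','scene'):
    f,K,R,t=cam(n); cv2.imwrite(f'pics/{n}0.png',f); print(n,K[0,0],-R.T@t,R[2])
s=telemetry.read_state();print({k:np.round(v,3) for k,v in s.items()})
E
```

```text
top 404.2206458341093 [ 0.47980109 -0.10557992  1.18559251] [ 0.10254108  0.01808749 -0.99456431]
scene 389.6661478871949 [ 1.25799047 -0.51203484  0.65577236] [-0.67311333  0.43255668 -0.59984429]
{'t': np.float64(0.1), 'q': array([ 1.074,  0.131,  1.489,  0.   ,  1.523, -0.085]), 'dq': array([ 0.001, -0.002, -0.005,  0.002,  0.001,  0.002]), 'joint_torque': array([ 1.0000e-03, -5.6134e+01, -4.9309e+01,  7.7000e-02,  2.9000e-02,
       -0.0000e+00]), 'tool_pos': array([0.24 , 0.549, 0.235]), 'orientation': array([-0.902,  1.378,  0.9  ]), 'force': array([ 0.372, -0.239, -0.329]), 'wrist_torque': array([-0.028, -0.004,  0.025]), 'opening': np.float64(0.093)}
```

View pics/top0.png

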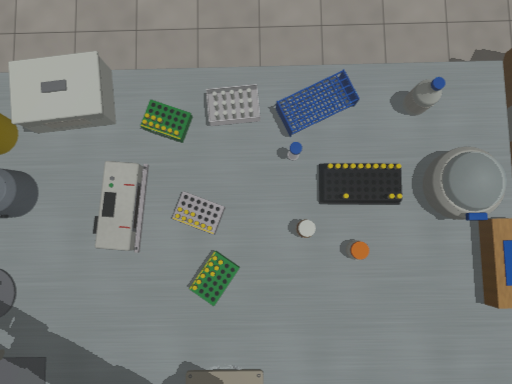

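View pics/scene0.png

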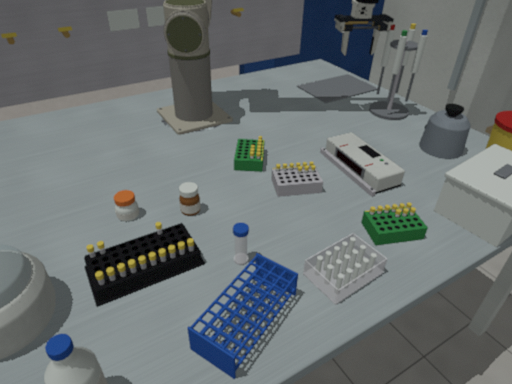

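Candidates for the block: grey block with yellow caps at top (199,213), green look-alikes at (167,120) and (214,278), white rack (233,103), and black rack (360,183). The grey one in front of the reader (118,205) fits the description. I'll check it in a close crop.

```bash
python3 - <<'E'
from h import *
f,K,R,t=cam('top')
cv2.imwrite('pics/c1.png',cv2.resize(f[150:265,85:240],None,fx=5,fy=5,interpolation=cv2.INTER_CUBIC))
for n,p,z in(('blk',(199,213),.04),('readerrailends',(145,166),.018),('r2',(138,250),.018)): print(n,ray(p,K,R,t,z))
E
```

```text
blk [[0.55020673 0.06433365]]
readerrailends [[0.69267483 0.2264762 ]]
r2 [[0.44791777 0.24405569]]
```

View pics/c1.png

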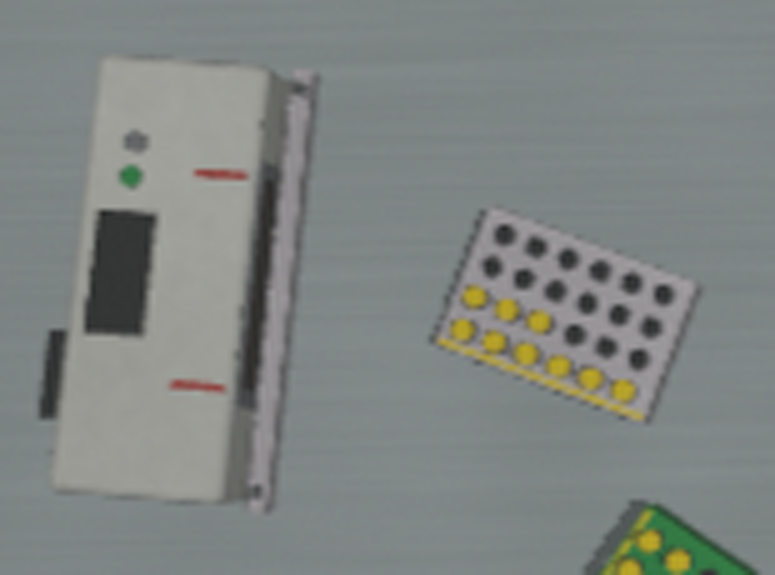

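The crop shows the grey block with its six-cap row and stripe along the lower edge, from (437,342) to (645,418). It needs about 65° of clockwise turn to face the rail, which runs from (318,75) to (270,510). Next I'll measure the cap and rail poses.

```bash
cat >> h.py <<'E'
LAY=np.array([[29,49-19.6*i] for i in range(6)])/1000
def caps(cam_,near,rad=.085):
    f,K,R,t=cam_; S=6
    g=cv2.resize(f,None,fx=S,fy=S,interpolation=cv2.INTER_CUBIC); h=cv2.cvtColor(g,cv2.COLOR_BGR2HSV)
    m=cv2.inRange(h,(20,120,120),(35,255,255))
    n,l,st,c=cv2.connectedComponentsWithStats(m)
    return f,K,R,t,m,l,st,c,(c+.5)/S-.5
def rail(c):
    f,K,R,t=c
    return f
E
python3 - <<'E'
from h import *
c=cam('top');f,K,R,t,m,l,st,ce,px=caps(c,None)
P=ray(px,K,R,t,.058)
for i in range(1,len(px)):
    if np.hypot(*(P[i]-[.55,.064]))<.1: print('cap',st[i],np.round(px[i],2),np.round(P[i],4))
# red bars
h=cv2.cvtColor(f,cv2.COLOR_BGR2HSV); r=cv2.inRange(h,(0,90,90),(8,255,255))|cv2.inRange(h,(170,90,90),(180,255,255))
n,l,st,ce=cv2.connectedComponentsWithStats(r)
for i in range(1,n):
    if 90<ce[i][0]<150 and 160<ce[i][1]<250: print('red',st[i],ce[i],ray(ce[i],K,R,t,.056))
# profile across rail
for row in (175,190,205,220,235): print(row,[tuple(int(v) for v in f[row,x]) for x in range(130,152)])
s=telemetry.read_state(); print(np.round(cv2.Rodrigues(np.array(s['orientation']))[0],3))
E
```

```text
cap [1066 1244   28   25  514] [179.47 208.92] [0.5615 0.1166]
cap [1105 1260   27   24  504] [185.93 211.44] [0.5541 0.0984]
cap [1143 1274   27   25  517] [192.34 213.87] [0.547  0.0804]
cap [1052 1284   27   24  511] [177.03 215.49] [0.5432 0.1234]
cap [1086 1298   31   40  687] [183.18 218.78] [0.5337 0.1061]
cap [1038 1308   24   11  128] [174.37 218.38] [0.5352 0.1308]
cap [1128 1313   28   24  534] [189.78 220.34] [0.529  0.0876]
cap [1069 1320   12    5   53] [178.66 219.93] [0.5307 0.1188]
cap [1167 1328   27   24  512] [196.28 222.78] [0.5219 0.0694]
cap [1117 1338   12    6   61] [186.67 223.02] [0.5217 0.0963]
cap [1205 1342   28   25  518] [202.67 225.24] [0.5147 0.0515]
cap [1135 1345   24   11  121] [190.73 224.53] [0.5173 0.0849]
cap [1165 1357   23   10  119] [195.49 226.46] [0.5117 0.0716]
cap [1244 1356   27   26  531] [209.12 227.64] [0.5078 0.0335]
cap [1194 1368   13    6   62] [199.59 227.95] [0.5074 0.0601]
cap [1212 1375   25   11  141] [203.67 229.53] [0.5028 0.0487]
cap [1243 1387   13    6   68] [207.84 231.13] [0.4981 0.0371]
cap [1258 1393   20    9   57
[... 1400 characters left out ...]
13, 112, 114), (150, 147, 150), (147, 144, 147), (148, 144, 147), (133, 130, 133), (104, 104, 103), (124, 123, 119), (135, 135, 128), (135, 134, 128), (135, 134, 128), (135, 134, 128), (135, 134, 128), (135, 134, 128), (135, 135, 129), (136, 135, 129)]
235 [(132, 137, 136), (107, 111, 111), (101, 105, 104), (100, 104, 104), (98, 103, 102), (108, 109, 109), (132, 129, 132), (145, 141, 144), (146, 143, 146), (131, 129, 132), (96, 95, 95), (117, 116, 113), (134, 135, 128), (134, 135, 128), (135, 134, 128), (135, 135, 128), (135, 134, 127), (135, 134, 128), (135, 134, 129), (135, 135, 129), (135, 135, 128), (135, 134, 128)]
[[-0.001 -0.916  0.4  ]
 [-0.001  0.4    0.916]
 [-1.     0.    -0.001]]
```

```bash
cat >> h.py <<'E'
L9=np.array([[29,49-19.6*i] for i in range(6)]+[[9.5,-49+19.6*i] for i in range(3)])/1000
def rot(a): return np.array([[np.cos(a),-np.sin(a)],[np.sin(a),np.cos(a)]])
def block(c,guess):
    """pose x,y,yaw(deg) from the caps, nearest-cap matching + rigid fit"""
    f,K,R,t,m,l,st,ce,px=caps(c,None); a=st[:,4]
    P=ray(px[(a>420)&(a<620)],K,R,t,.058); x=np.array(guess[:2]); y=np.radians(guess[2])
    P=P[np.hypot(*(P-x).T)<.1]
    for _ in range(15):
        Q=(P-x)@rot(y); D=np.hypot(*(Q[:,None]-L9[None]).transpose(2,0,1)); j=D.argmin(1); ok=D.min(1)<.012
        A=L9[j[ok]];B=P[ok]; a0=A-A.mean(0);b0=B-B.mean(0)
        y=np.arctan2((a0[:,0]*b0[:,1]-a0[:,1]*b0[:,0]).sum(),(a0*b0).sum()); x=B.mean(0)-A.mean(0)@rot(y).T
    res=np.hypot(*(A@rot(y).T+x-B).T)
    return np.r_[x,np.degrees(y)],ok.sum(),res.max()
def inreader(p,rd):
    """block pose -> reader frame (mm,mm,deg)"""
    q=rot(np.radians(rd[2])).T@(np.array(p[:2])-rd[:2]); return np.r_[q*1000,p[2]-rd[2]]
E
python3 - <<'E'
from h import *
c=cam('top');f,K,R,t=c
b=block(c,(.56,.06,158)); print(b)
g=f.astype(float).mean(2); foot=[];top=[]
for r in range(172,245,3):
    x0=int(round(144.3+(205-r)*.11)); xs=np.arange(x0-3,x0+4); k=xs[g[r,xs].argmin()]
    lo=g[r,k]
    bench=g[r,k+4]; v=g[r,k+1]; 
    # subpixel dark-strip width: darkness centroid gives strip, foot = bench crossing at half
    for u in np.arange(k,k+3,.02):
        if np.interp(u,np.arange(512),g[r])>(lo+bench)/2: foot.append((u,r));break
    hi=g[r,k-4:k].max()
    for u in np.arange(k,k-3,-.02):
        if np.interp(u,np.arange(512),g[r])>(lo+hi)/2: top.append((u,r));break
for n,p,z in(('foot',foot,0),('top',top,.018)):
    W=ray(p,K,R,t,z); k=np.polyfit(W[:,0],W[:,1],1); print(n,k,np.degrees(np.arctan(k[0])),'y@.57',np.polyval(k,.57),np.std(W[:,1]-np.polyval(k,W[:,0])))
# second view for block
c2=cam('scene'); print(block(c2,b[0]))
f2,K2,R2,t2=c2; h=cv2.cvtColor(f2,cv2.COLOR_BGR2HSV); r=cv2.inRange(h,(0,90,90),(8,255,255))|cv2.inRange(h,(170,90,90),(180,255,255))
n,l,st,ce=cv2.connectedComponentsWithStats(r)
for i in range(1,n):
    w=ray(ce[i],K2,R2,t2,.056)[0]
    if abs(w[0]-.57)<.15 and abs(w[1]-.27)<.08: print('red',st[i],w)
print(proj([[.57,.235,.018]],K2,R2,t2))
E
```

```text
(array([5.54800008e-01, 6.11058287e-02, 1.46493452e+02]), np.int64(7), np.float64(0.00794202044465276))
foot [-0.09660266  0.28827178] -5.5178027700455 y@.57 0.2332082673059733 0.000373606544380694
top [-0.096199    0.28807029] -5.4948881268821745 y@.57 0.23323686180981656 0.0005599720144566603h.py:30: RuntimeWarning: Mean of empty slice.
  A=L9[j[ok]];B=P[ok]; a0=A-A.mean(0);b0=B-B.mean(0)
  ret = um.true_divide(
h.py:31: RuntimeWarning: Mean of empty slice.
  y=np.arctan2((a0[:,0]*b0[:,1]-a0[:,1]*b0[:,0]).sum(),(a0*b0).sum()); x=B.mean(0)-A.mean(0)@rot(y).T
Traceback (most recent call last):
  File "h.py", line 33, in block
    return np.r_[x,np.degrees(y)],ok.sum(),res.max()
                                           ~~~~~~~^^
ValueError: zero-size array to reduction operation maximum which has no identity
```

```bash
python3 - <<'E'
s=open('h.py').read()
s=s.replace("def block(c,guess):","def block1(c,guess,P):").replace("""    f,K,R,t,m,l,st,ce,px=caps(c,None); a=st[:,4]
    P=ray(px[(a>420)&(a<620)],K,R,t,.058); x=""","    x=")
s=s.replace("D.min(1)<.012\n","D.min(1)<.012\n        if ok.sum()<3: return np.zeros(3),0,1\n")
s+='''
RD=np.array([.5707,.2331,84.5])
def block(c,g,amin=300,amax=750):
    f,K,R,t,m,l,st,ce,px=caps(c,None); a=st[:,4]; P=ray(px[(a>amin)&(a<amax)],K,R,t,.058)
    C=[block1(c,(g[0]+i,g[1]+j,g[2]+k),P) for i in(-.012,0,.012) for j in(-.012,0,.012) for k in(-24,-12,0,12,24)]
    return min(C,key=lambda v:(-v[1]+v[2]*500))
def show(g):
    for n in('top','scene'):
        p,k,r=block(cam(n),g); print(n,np.round(p,4),'reader',np.round(inreader(p,RD),1),k,round(r,4))
    s=telemetry.read_state(); print(round(s['t'],2),np.round(s['tool_pos'],4),np.round(s['force'],1),round(s['opening'],3)); return p
'''
open('h.py','w').write(s)
E
python3 - <<'E'
from h import *
show((.5525,.068,158.5))
E
```

```text
top [5.522000e-01 6.790000e-02 1.587075e+02] reader [-166.2    2.6   74.2] 9 0.0021
scene [5.525000e-01 4.510000e-02 1.576718e+02] reader [-1.889e+02  1.000e-01  7.320e+01] 3 0.0004
0.4 [0.2401 0.5498 0.2355] [0.3 0.3 1. ] 0.093
```

Block in the reader frame: (-166, +3) mm with yaw 74°, so it needs about -74° of turn. I'll align the tool with the reader (tool y = reader +X, tool z = reader -Y), shut the fingers, and move behind the label_left corner at reader (-250, 62).

```bash
python3 -m inch '[[[0,0,0,0.14,0,0,0],[0,0,0,0.14,0,0,0],[0,0,0,0.14,0,0,0],[0,0,0,0.14,0,0,0],[0,0,0,0.14,0,0,0],[0,0,0,0.14,0,0,0],[0,0,0,0.14,0,0,0],[0,0,0,0.14,0,0,0],[0,0,0,0.135,0,0,0]]]'
python3 -m inch '[[[0,-0.044,0.025,0,0,0,0],[0,-0.044,0.025,0,0,0,0],[0,-0.044,0.025,0,0,0,0],[0,-0.044,0.025,0,0,0,0],[0,-0.044,0.025,0,0,0,0],[0,-0.044,0.025,0,0,0,0],[0,-0.044,0.025,0,0,0,0],[0,-0.044,0.025,0,0,0,0],[0,-0.044,0.025,0,0,0,0],[0,-0.044,0.025,0,0,0,0],[0,-0.044,0.025,0,0,0,0],[0,-0.044,0.025,0,0,0,0]]]'
cat >> h.py <<'E'
def tool():
    s=telemetry.read_state(); M=cv2.Rodrigues(np.array(s['orientation']))[0]; p=s['tool_pos']
    print('tool reader',np.round(inreader((p[0],p[1],0),RD)[:2],1),'z',round(p[2],4),'zaxis-deg vs reader -Y',round(np.degrees(np.arctan2(M[1,2],M[0,2]))+5.5,2),'tilt',np.round(M[2],3),'F',np.round(s['force'],1),'t',round(s['t'],2))
E
python3 -c "
from h import *
tool()"
```

```text
t: 1.3
tool_pos: [0.24, 0.5497, 0.2354]
orientation: [0.113, 1.568, -0.113]
force: [0.4, 0.1, 0.1]
opening: 0.0259
t: 2.5
tool_pos: [0.4547, -0.0107, 0.2356]
orientation: [0.111, 1.562, -0.11]
force: [1.1, 1.5, 0.0]
opening: 0.0008
tool reader [-253.8   92.1] z 0.2356 zaxis-deg vs reader -Y -2.57 tilt [-1.     0.001  0.006] F [1.1 1.5 0. ] t 2.5
```

```bash
python3 -m inch '[[[0,0,0.015,-0.045,0,0,0],[0.04,0,0.015,0,0,0,0],[0.04,0,0,0,0,0,0],[0.04,0,0,0,0,0,0],[0.04,0,0,0,0,0,0],[0.02,0,0,0,0,0,0],[0.015,0,0,0,0,0,0],[0,0,0,0,0,0,0]]]'
python3 - <<'E'
from h import *
tool(); f=cam('top')[0]; cv2.imwrite('pics/c2.png',cv2.resize(f[150:310,85:260],None,fx=4,fy=4,interpolation=cv2.INTER_CUBIC))
E
```

```text
t: 3.3
tool_pos: [0.4913, -0.0247, 0.037]
orientation: [0.082, 1.555, -0.086]
force: [0.5, 1.0, 0.3]
opening: 0.0003
tool reader [-264.3   54.3] z 0.037 zaxis-deg vs reader -Y -0.64 tilt [-1.    -0.002  0.014] F [0.5 1.  0.3] t 3.3
```

View pics/c2.png

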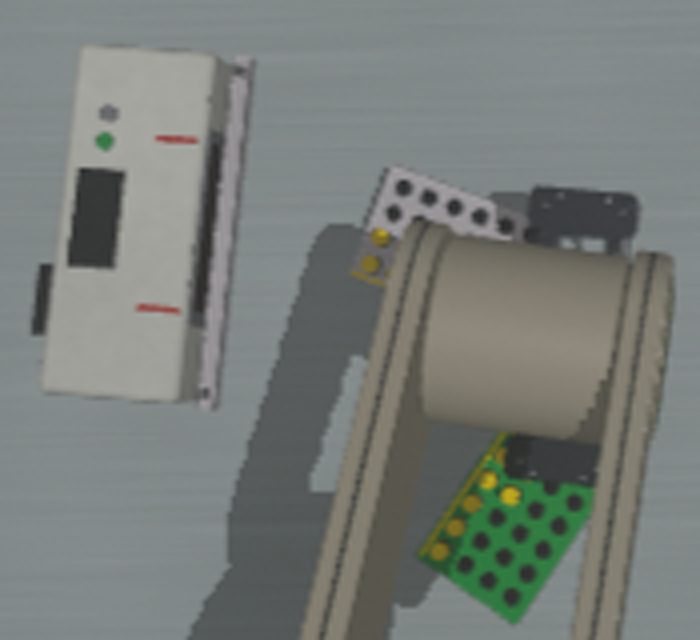

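Arm now hides the block from above; the fingers stand behind its label_left corner, clear of the green look-alike, with the body above its caps. First push.

```bash
python3 -m inch '[[[0.005,0,-0.008,0,0,0,0],[0,0.008,0,0,0,0,0],[0,0.008,0,0,0,0,0],[0,0.007,0,0,0,0,0],[0,0.007,0,0,0,0,0],[0,0.007,0,0,0,0,0],[0,0.007,0,0,0,0,0],[0,0.007,0,0,0,0,0],[0,0.007,0,0,0,0,0],[0,0.007,0,0,0,0,0],[0,0,0,0,0,0,0]]]'
python3 - <<'E'
from h import *
tool(); show((.565,.085,140))
E
```

```text
t: 4.45
tool_pos: [0.4942, 0.0456, 0.0379]
orientation: [0.079, 1.547, -0.087]
force: [-2.1, -1.0, 0.6]
opening: 0.0005
tool reader [-194.    58.2] z 0.0379 zaxis-deg vs reader -Y -0.59 tilt [-1.    -0.004  0.023] F [-2.1 -1.   0.6] t 4.45
top [5.675000e-01 9.070000e-02 1.460657e+02] reader [-142.1  -10.5   61.6] 5 0.002
scene [0. 0. 0.] reader [-286.7  545.7  -84.5] 0 1
4.55 [0.4943 0.0452 0.038 ] [-0.6  0.4  0.6] 0.001
```

```bash
python3 -m inch '[[[0,-0.03,0,0,0,0,0],[0,-0.03,0,0,0.023,0,0],[0.006,0,0.04,0,0,0,0],[0,0,0.04,0,0,0,0],[0,0,0.038,0,0,0,0],[0,0,0,0,0,0,0]]]'
python3 - <<'E'
from h import *
tool(); show((.567,.09,146)); 
E
```

```text
t: 5.15
tool_pos: [0.6088, -0.029, 0.0306]
orientation: [0.084, 1.568, -0.084]
force: [-1.0, 1.4, 0.4]
opening: 0.0004
tool reader [-257.2  -63. ] z 0.0306 zaxis-deg vs reader -Y -0.64 tilt [-1.    -0.     0.001] F [-1.   1.4  0.4] t 5.15
top [0. 0. 0.] reader [-286.7  545.7  -84.5] 0 1
scene [5.720000e-01 8.050000e-02 1.324586e+02] reader [-151.7  -16.    48. ] 3 0.0013
5.25 [ 0.6053 -0.0283  0.0303] [-0.4  0.5  0.6] 0.0
```

```bash
python3 -m inch '[[[0,0.02,0,0,0,0,0],[0,0.02,0,0,0,0,0],[0,0,-0.01,0,0,0,0],[0,0.002,-0.008,0,0,0,0],[0,0.003,-0.007,0,0,0,0],[0,0.003,-0.007,0,0,0,0],[0,0.003,-0.007,0,0,0,0],[0,0.003,-0.007,0,0,0,0],[0,0.003,-0.007,0,0,0,0],[0,0.003,-0.007,0,0,0,0],[0,0,0,0,0,0,0]]]'
python3 - <<'E'
from h import *
tool(); show((.555,.1,130)); 
E
```

```text
t: 6.35
tool_pos: [0.5428, 0.0405, 0.0311]
orientation: [0.085, 1.571, -0.085]
force: [0.5, -0.4, 0.3]
opening: 0.0004
tool reader [-194.4    9.4] z 0.0311 zaxis-deg vs reader -Y -0.73 tilt [-1.     0.    -0.002] F [ 0.5 -0.4  0.3] t 6.35
top [0. 0. 0.] reader [-286.7  545.7  -84.5] 0 1
scene [0. 0. 0.] reader [-286.7  545.7  -84.5] 0 1
6.45 [0.5435 0.0402 0.0313] [ 0.5 -0.3  0.6] 0.0
```

```bash
python3 -m inch '[[[0,-0.012,0.012,0,0,0,0],[0,-0.045,0.01,0,0,0,0],[0,-0.045,0,0,0,0,0],[0,-0.02,0,0,0,0,0]]]'
python3 - <<'E'
from h import *
tool(); show((.55,.11,125)); 
f=cam('top')[0]; cv2.imwrite('pics/c3.png',cv2.resize(f[150:290,85:240],None,fx=4,fy=4,interpolation=cv2.INTER_CUBIC))
E
```

```text
t: 6.85
tool_pos: [0.5565, -0.087, 0.0322]
orientation: [0.081, 1.567, -0.08]
force: [-0.1, 0.4, -0.9]
opening: 0.0005
tool reader [-320.   -16.5] z 0.0322 zaxis-deg vs reader -Y -0.35 tilt [-1.     0.001  0.002] F [-0.1  0.4 -0.9] t 6.85
top [5.490000e-01 1.118000e-01 1.160942e+02] reader [-122.8   10.    31.6] 9 0.0029
scene [0. 0. 0.] reader [-286.7  545.7  -84.5] 0 1
6.95 [ 0.5566 -0.087   0.0323] [-0.2  0.3 -0.2] 0.0
```

View pics/c3.png

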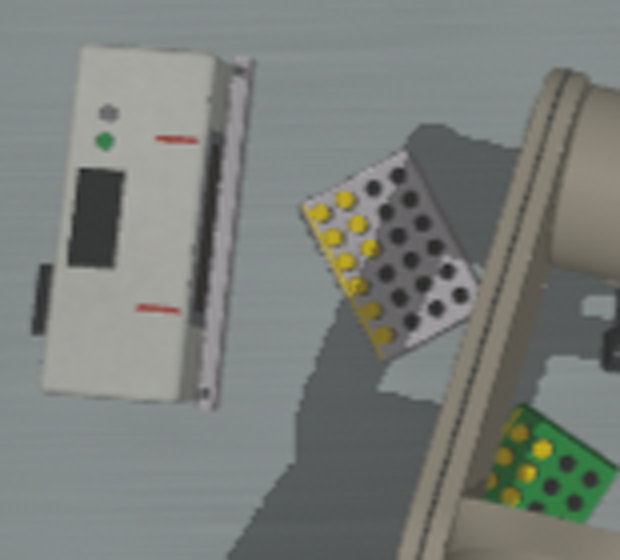

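The block is now at (-123, +10) with yaw 31.6° and all 9 caps fitted. In the crop the label_right corner, near (303,207), is about 53 mm from the rail. I'll push again at the back +Y corner and stop short.

```bash
python3 -m inch '[[[0,0.036,-0.011,0,0,0,0],[0,0.036,-0.011,0,0,0,0],[0,0.036,-0.011,0,0,0,0],[0,0,0,0,0,0,0],[0,0.007,-0.003,0,0,0,0],[0,0.006,-0.003,0,0,0,0],[0,0.006,-0.003,0,0,0,0],[0,0.006,-0.003,0,0,0,0],[0,0.006,-0.003,0,0,0,0],[0,0.005,-0.003,0,0,0,0],[0,0,0,0,0,0,0]]]'
python3 -c "
from h import *
tool()"
python3 -m inch '[[[0,-0.04,0.01,0,0,0,0],[0,-0.05,0.01,0,0,0,0],[0,-0.05,0.01,0,0,0,0],[0,-0.02,0,0,0,0,0]]]'
python3 - <<'E'
from h import *
tool(); show((.55,.125,100)); 
E
```

```text
t: 8.1
tool_pos: [0.522, 0.0685, 0.0325]
orientation: [0.085, 1.566, -0.084]
force: [-0.0, -0.4, -0.1]
opening: 0.0003
tool reader [-168.5   32.7] z 0.0325 zaxis-deg vs reader -Y -0.64 tilt [-1.     0.001  0.003] F [-0.  -0.4 -0.1] t 8.1
t: 8.5
tool_pos: [0.5369, -0.0933, 0.0331]
orientation: [0.081, 1.563, -0.075]
force: [0.6, -0.4, 0.6]
opening: 0.0008
tool reader [-328.2    2.3] z 0.0331 zaxis-deg vs reader -Y -0.19 tilt [-1.     0.004  0.007] F [ 0.6 -0.4  0.6] t 8.5
top [  0.5525   0.1327 101.3001] reader [-101.6    8.5   16.8] 9 0.0011
scene [0. 0. 0.] reader [-286.7  545.7  -84.5] 0 1
8.6 [ 0.5362 -0.0925  0.0327] [0.  0.6 0.2] 0.0
```

```bash
python3 -m inch '[[[0.002,0.045,-0.001,-0.005,0.007,0,0.7],[0,0.045,-0.001,0,0,0,0.7],[0,0.035,0,0,0,0,0.7],[0,0.01,0,0,0,0,0.7],[0,0,0,0,0,0,0.7]]]'
python3 -c "
from h import *
tool()"
```

```text
t: 9.1
tool_pos: [0.5478, 0.0491, 0.0315]
orientation: [0.086, 1.57, -0.072]
force: [0.3, 0.1, 0.5]
opening: 0.0357
tool reader [-185.4    5.2] z 0.0315 zaxis-deg vs reader -Y -0.28 tilt [-1.     0.009 -0.001] F [0.3 0.1 0.5] t 9.1
```

```bash
python3 -m inch '[[[0,0,0,0,0,0,0.7],[0,0,0,0,0,0,0.7],[0,0,0,0,0,0,0.7],[0,0,0,0,0,0,0.7],[0,0,0,0,0,0,0.7],[0,0.008,0,0,0,0,0.7],[0,0.006,0,0,0,0,0.7],[0,0.006,0,0,0,0,0.7],[0,0.005,0,0,0,0,0.7],[0,0.005,0,0,0,0,0.7],[0,0.005,0,0,0,0,0.7],[0,0.005,0,0,0,0,0.7],[0,0.005,0,0,0,0,0.7],[0,0.004,0,0,0,0,0.7],[0,0.004,0,0,0,0,0.7],[0,0,0,0,0,0,0.7]]]'
python3 -c "
from h import *
tool()"
python3 -m inch '[[[0,-0.03,0,0,0,0,0.7],[0,-0.05,0,0,0,0,0.7],[0,-0.05,0,0,0,0,0.7],[0,-0.05,0,0,0,0,0.7]]]'
python3 - <<'E'
from h import *
tool(); show((.555,.15,85)); 
E
```

```text
t: 10.7
tool_pos: [0.5517, 0.1021, 0.0308]
orientation: [0.086, 1.574, -0.077]
force: [-0.6, -1.2, -0.2]
opening: 0.0651
tool reader [-132.2    6.3] z 0.0308 zaxis-deg vs reader -Y -0.42 tilt [-1.     0.005 -0.005] F [-0.6 -1.2 -0.2] t 10.7
t: 11.1
tool_pos: [0.5369, -0.0739, 0.0311]
orientation: [0.082, 1.566, -0.066]
force: [1.1, -0.4, 0.0]
opening: 0.0652
tool reader [-308.9    4.2] z 0.0311 zaxis-deg vs reader -Y 0.12 tilt [-1.     0.01   0.003] F [ 1.1 -0.4  0. ] t 11.1
top [ 0.5648  0.1553 85.4611] reader [-78.   -1.6   1. ] 9 0.001
scene [0. 0. 0.] reader [-286.7  545.7  -84.5] 0 1
11.2 [ 0.5368 -0.0782  0.0312] [0.3 0.5 0.4] 0.065
```

```bash
python3 -m inch '[[[0,0.045,0,0.006,0.003,-0.006,0.7],[0,0.045,0,0,0,0,0.7],[0,0.045,0,0,0,0,0.7],[0,0.025,0,0,0,0,0.7],[0,0,0,0,0,0,0.7]]]'
python3 -c "
from h import *
tool()"
```

```text
t: 11.7
tool_pos: [0.5584, 0.0854, 0.0341]
orientation: [0.098, 1.56, -0.088]
force: [0.1, 0.6, 0.1]
opening: 0.0652
tool reader [-148.2   -2. ] z 0.0341 zaxis-deg vs reader -Y -1.31 tilt [-1.     0.007  0.008] F [0.1 0.6 0.1] t 11.7
```

```bash
python3 -m inch '[[[0.002,0,0,-0.015,0,0,0.7],[0,0.006,0,0,0,0,0.7],[0,0.005,0,0,0,0,0.7],[0,0.004,0,0,0,0,0.7],[0,0.004,0,0,0,0,0.7],[0,0.004,0,0,0,0,0.7],[0,0.003,0,0,0,0,0.7],[0,0.003,0,0,0,0,0.7],[0,0.003,0,0,0,0,0.7],[0,0,0,0,0,0,0.7]]]'
python3 -c "
from h import *
tool()"
python3 -m inch '[[[0,-0.03,0,0,0,0,0.7],[0,-0.05,0,0,0,0,0.7],[0,-0.05,0,0,0,0,0.7],[0,-0.05,0,0,0,0,0.7]]]'
python3 - <<'E'
from h import *
tool(); show((.555,.165,85)); 
c=cam('top');f,K,R,t=c; cv2.imwrite('pics/c4.png',cv2.resize(f[160:260,100:200],None,fx=6,fy=6,interpolation=cv2.INTER_CUBIC))
E
```

```text
t: 12.7
tool_pos: [0.5621, 0.1158, 0.032]
orientation: [0.086, 1.561, -0.08]
force: [-0.7, -2.4, 1.0]
opening: 0.065
tool reader [-117.6   -2.7] z 0.032 zaxis-deg vs reader -Y -0.56 tilt [-1.     0.005  0.008] F [-0.7 -2.4  1. ] t 12.7
t: 13.1
tool_pos: [0.5454, -0.0593, 0.0317]
orientation: [0.082, 1.556, -0.067]
force: [1.1, 0.4, 0.3]
opening: 0.0654
tool reader [-293.5   -2.8] z 0.0317 zaxis-deg vs reader -Y 0.04 tilt [-1.     0.011  0.013] F [1.1 0.4 0.3] t 13.1
top [ 0.5677  0.168  83.5018] reader [-65.1  -3.2  -1. ] 9 0.0015
scene [0. 0. 0.] reader [-286.7  545.7  -84.5] 0 1
13.2 [ 0.5452 -0.0636  0.0318] [ 0.1  1.6 -0.5] 0.065
```

View pics/c4.png

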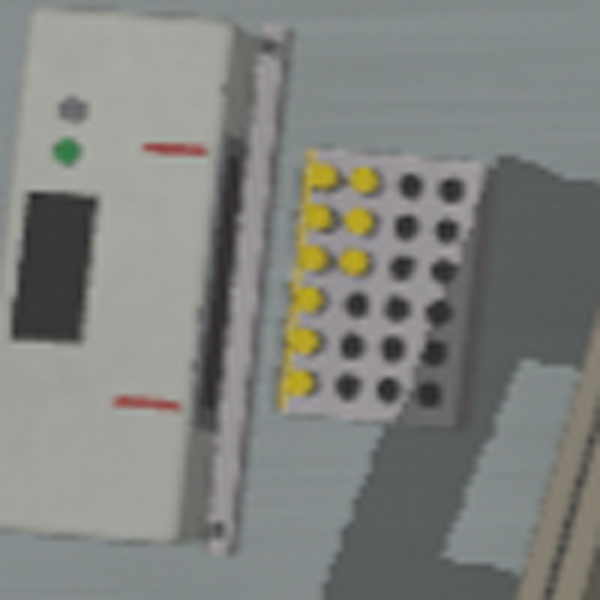

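The block is square: the stripe and rail slopes in the crop are both 0.101. It is centred between the red bars with a gap of about 20 mm. Now the gentle final push.

```bash
python3 -m inch '[[[0,0.045,0,0,0.01,-0.006,0.7],[0,0.045,0.0,0,0,0,0.7],[0,0.045,0,0,0,0,0.7],[0,0.01,0,0,0,0,0.7],[0,0,0,-0.01,0,0,0.7]]]'
python3 -c "
from h import *
tool()"
```

```text
t: 13.75
tool_pos: [0.5618, 0.0928, 0.0334]
orientation: [0.08, 1.564, -0.067]
force: [0.4, 0.3, -0.7]
opening: 0.0651
tool reader [-140.5   -4.6] z 0.0334 zaxis-deg vs reader -Y 0.12 tilt [-1.     0.009  0.005] F [ 0.4  0.3 -0.7] t 13.75
```

```bash
python3 -m inch '[[[0,0.008,0,0.006,0,0,0.7],[0,0.008,0,0,0,0,0.7],[0,0.004,0,0,0,0,0.7],[0,0.003,0,0,0,0,0.7],[0,0.003,0,0,0,0,0.7],[0,0.003,0,0,0,0,0.7],[0,0.003,0,0,0,0,0.7],[0,0.003,0,0,0,0,0.7],[0,0.003,0,0,0,0,0.7]]]'
python3 -c "
from h import *
tool()"
```

```text
t: 14.65
tool_pos: [0.5655, 0.1281, 0.0333]
orientation: [0.085, 1.565, -0.078]
force: [-0.4, -3.8, 0.3]
opening: 0.0647
tool reader [-105.    -4.9] z 0.0333 zaxis-deg vs reader -Y -0.45 tilt [-1.     0.005  0.004] F [-0.4 -3.8  0.3] t 14.65
```

```bash
for i in 1; do python3 -m inch '[[[0,0.003,0,0,0,0,0.7],[0,0.003,0,0,0,0,0.7],[0,0.002,0,0,0,0,0.7]]]' | grep force; python3 -c "
from h import *
tool()"; python3 -m inch '[[[0,0.002,0,0,0,0,0.7]]]' | grep -E "force|pos"; python3 -m inch '[[[0,0.002,0,0,0,0,0.7]]]' | grep -E "force|pos";  done
```

```text
force: [0.7, -3.9, -0.3]
tool reader [-96.2  -5. ] z 0.0333 zaxis-deg vs reader -Y -0.45 tilt [-1.     0.005  0.004] F [ 0.7 -3.9 -0.3] t 14.95
tool_pos: [0.5667, 0.1377, 0.0333]
force: [-1.0, -18.5, 4.0]
tool_pos: [0.5669, 0.1377, 0.0334]
force: [-1.8, -16.2, 4.2]
```

The block has met the rail: the tool stopped and the force rose from 4 to 18 N. I'll hold one more row to seat it, then back off and check.

```bash
python3 -m inch '[[[0,0.002,0,0,0,0,0.7],[0,-0.01,0,0,0,0,0.7],[0,-0.05,0,0,0,0,0.7],[0,-0.05,0,0,0,0,0.7],[0,-0.05,0,0,0,0,0.7],[-0.04,-0.03,0,0,0,0,0.7],[-0.04,0,0,0,0,0,0.7],[-0.04,0,0,0,0,0,0.7],[0,0,0,0,0,0,0.7],[0,0,0,0,0,0,0.7]]]'
python3 - <<'E'
from h import *
tool(); show((.57,.19,84)); 
f,K,R,t=cam('top'); a=cv2.resize(f[165:250,105:190],None,fx=6,fy=6,interpolation=cv2.INTER_CUBIC)
f=cam('scene')[0]; b=cv2.resize(f[120:205,260:410],None,fx=5.2,fy=6,interpolation=cv2.INTER_CUBIC)
cv2.imwrite('pics/c5.png',a);cv2.imwrite('pics/c6.png',b)
E
```

```text
t: 16.15
tool_pos: [0.5464, -0.0537, 0.1571]
orientation: [0.082, 1.563, -0.074]
force: [-1.0, 0.5, -1.1]
opening: 0.0653
tool reader [-287.8   -3.3] z 0.1571 zaxis-deg vs reader -Y -0.18 tilt [-1.     0.005  0.006] F [-1.   0.5 -1.1] t 16.15
top [ 0.5709  0.1896 84.0379] reader [-43.2  -4.3  -0.5] 9 0.0007
scene [0. 0. 0.] reader [-286.7  545.7  -84.5] 0 1
16.25 [ 0.5464 -0.0536  0.1566] [-0.1  0.3  0.2] 0.065
```

View pics/c5.png

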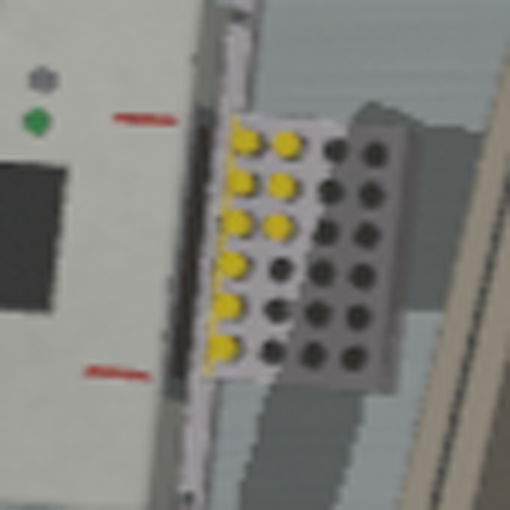

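View pics/c6.png

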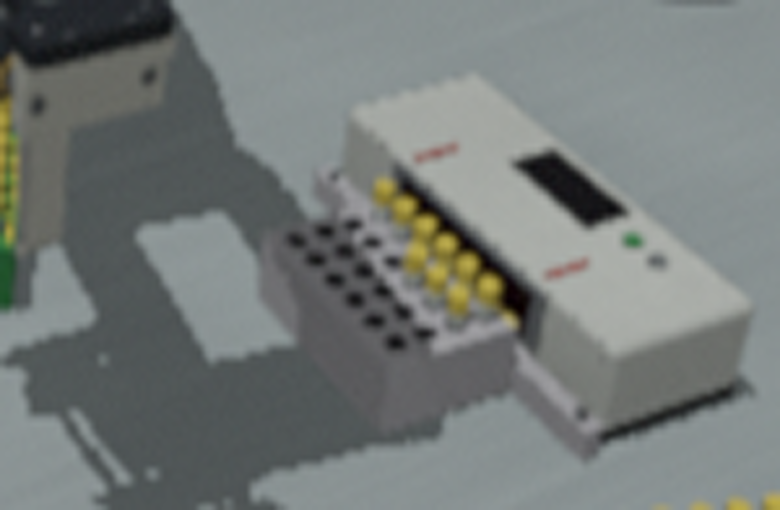

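The block stands flush: (-43.2, -4.3) mm, -0.5° (home is -43, 0, 0°). Both views show it lying along the rail between the red bars, with the gripper clear.

```bash
python3 -c "
from plant import workorder
print(workorder.close_job())"
```

```text
the job is handed in; nothing more can be done
None
```

The cold block now stands flush along the reader's stop rail with its bar-code side facing the reader, and the job is handed in.

- **Turning:** I turned it about 75° with shut-finger pushes at one corner and then the next, never gripping or lifting it. I then squared it with the two open fingertips on its back face while it was still about 20 mm clear of the rail.
- **Seating:** I pushed it slowly to the rail until the tool stopped and the force rose from 4 to 18 N, then backed away.

**Last check (top camera, all 9 caps fitted):** the block is at reader x -43.2 mm, y -4.3 mm, yaw -0.5°; home is -43, 0, 0°. That leaves the 60 mm label well inside the 120 mm window. Both views show it along the rail between the red bars, with the gripper 0.25 m away and raised. Time used was about 16 s.

**What disagreed or was not checked:**
- **Scene camera:** the automatic cap fit never worked reliably there, so I checked that view only by eye.
- **Angle:** single readings scattered by about ±1°.
- **Bystanders:** I did not measure their positions again afterwards, but every push was close to the block and I saw no sign of touching anything else.

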